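# Roll-test the shafts on the inspection plate

### The job

Two steel shafts from a tube roller lie on the flat dark grey plate, one straight and one bent. Roll (do not slide or lift) the straight one away from you across the plate until it rests along the stop rail at the far edge, and put the bent one, which only rocks, in the white reject tray; leave both at rest.

Things in the scene. Friction and masses are not known exactly. Their poses are not given: they have to be found in the camera images.
- straight_shaft: Straight steel shaft: a cylinder 18 mm in diameter, 100 mm long, about 0.18 kg, lying on the near part of the plate, left or right, across the plate. Origin on its axis at mid length, 9 mm above the plate. Its own y runs along the shaft; x and z turn about y as it rolls (one turn in 57 mm). Polished: a slow level push at its back rolls it.
- bent_shaft: Bent steel shaft: same 18 mm stock, 100 mm long, about 0.18 kg, beside the straight one, lying flat on the plate. Its middle 24 mm is straight, along its own y; from there both ends bend 15 degrees toward its own +x. Origin on the axis of the middle piece, 9 mm above the plate; grip this piece from above.
- plate: Flat dark grey plate, fixed: 200 mm (its x, away from the robot) by 260 mm (its y), top 20 mm above the bench. Origin at the centre of its underside, on the bench. Along the far (+x) edge runs a stop rail, 12 mm above the top; its near face is at x = +86 mm, so a shaft along it has its axis at x = +77 mm. The shafts start near x = -55 mm, y = +66 and -66 mm, within 15 degrees of its y.
- tray: White open reject tray, fixed to the bench left of the plate: 130 mm (its x) by 150 mm (its y), 24 mm high, walls and floor 4 mm thick. Origin at the centre of its underside, on the bench.

How it is judged:
By the outcome, as a careful person would: the job done as asked, in the order asked, and still so for the second after the job is handed in, with the robot touching nothing.
It also fails if it takes over 54 s, if anything falls off the work surface, if the arm or the gripper's body presses on something with over 40 N, if the wrist force passes 120 N, or if a joint passes its speed limit or range.

### The arm

A 7-joint arm with a two-finger parallel gripper is mounted at the origin on a cart in front of the work surface, level with it; the furniture and walls round the work are solid. World frame = base frame: x ahead of the robot, y to its left, z up, the work surface at z = 0. Lengths are in m, angles in rad, forces in N, time in s.
With the tool pointing down it reaches from about 0.4 to 0.875 m from the base axis. Payload 19.3 kg.
Tool frame: the origin (TCP) lies at the very end of the fingers, on their centre line; the grasp point (between the pads) lies 19 mm behind it; z points along the fingers, y is the line along which they close (so a half turn about z gives the same grasp; the last joint's range is limited). The gripper opens to 85 mm and grips with 20 to 120 N. Pads are 22 mm wide; open, the fingers measure 114 mm over their backs; the gripper's body (76 mm by 85 mm) begins 54 mm behind the grasp point. The pads swing forward as they close: fully open they stand 13 mm farther back than shut.
Start: joints at [1.129, 0.521, -0.036, 1.599, 0.021, 1.021, -0.113], TCP at [0.227, -0.582, 0.231] pointing down, gripper open.
Joint ranges: [-2.91, 2.91], [-0.3, 2.13], [-1.5, 1.42], [0.17, 2.43], [-1.26, 4.41], [0.16, 1.93], [-2.52, 2.52]. Speed limits (rad/s): [1.89, 1.89, 2.39, 2.39, 3.01, 3.01, 3.01].

### API

Orientations are given as [roll, pitch, yaw] about the fixed x, y, z axes, in that order (R = Rz(yaw) Ry(pitch) Rx(roll)).
In Python, from workcell import bot gives the robot as it stands.
- The arm moves only by the tool carry_out, never from a script. Its argument "rows" is a list that holds one entry, the list of rows, each a list of 4 numbers: the shift along the tool's x, y, z in m, then the turn about the tool's z in degrees. In form: [[[x, y, z, twist], ...]]. A call has 1 to 12 rows; each row is the pose to reach, as a shift and turn from the pose commanded when the call began, along the tool's axes at that moment; what a row does not reach only later rows make up. A row lasts 1/12 s, in which the tool goes at most 41.7 mm and 7.16 degrees, less where a joint would pass 70% of its speed; a pose out of reach is approached as far as the arm can. A call with a gripper value outside its range is refused whole. "grip" is the finger opening in m, from 0 to 0.0854, set as the call begins (left out, the last holds). The fingers move at their own pace and stop on an object; "grip_force" is the grip in N (left out, the last holds). Time passes only in rows, so rows that repeat a pose let the fingers close. It gives the time, the measured TCP pose, the force, the opening and the grip force at its end, in the units of the state.
- bot.observe(): the state, without advancing time (a new reading comes with each control period).
- bot.grab_frame(name): name is "side" or "top" or "wrist"; returns a dict with "pixels" (384x512x3 uint8, red, green, blue), "K" (3x3 intrinsics, pixels), "pose" (4x4, takes a point from camera to world coordinates). Camera axes: x right, y down, z forward; pixel columns grow to the right and rows downward; lengths in m; the calibration is good to about 2 mm. A picture is of the moment at which its call begins. There is no depth.
- bot.job_done(): hands the job in; it is judged then, once.
Trained networks look in a picture, given as the dict that the camera call returned (one of the last four; its "shot" number tells which), for a name from the list of things; names that differ only in an ending like _2 or _b are one class to them, and where a whole thing is asked for, a point or a joint stands for the part that bears it (a point fixed in the world has none). Each returns a list of dicts, best first, with "conf" (0 to 1); they miss things now and then, are a little off and sometimes report something else, mostly with a low value. They report only what shows in the picture. A call takes as long as a camera call.
- bot.look_for(picture, label): "position" ([column, row] in pixels, amid what is visible of it).
- bot.regions_of(picture, label): "region" (384x512 bool, what is visible of it) and "position" ([column, row] in pixels, amid what is visible of it).
- bot.spot_point(picture, label): "position" ([column, row] in pixels: a listed point, or the origin of a listed thing).
The state is a dict: "clock": time; "qpos": joint angles; "qd": joint speeds; "joint_efforts": joint torques, N m; "position": TCP position; "tool_rot": TCP orientation; "force": force on the tool from outside, world axes, zero at the start; "moment": the same for the moment, N m; "grip_width": finger opening in m; "finger_force": force on a finger pad.
Only numpy, scipy, OpenCV 4.12 (cv2) and the standard library are available. Lean on these libraries where they do the work, as an engineer would, in place of code of your own. Each camera call takes 0.05 s, during which the arm holds its last target. There are 200 camera calls.

## Working session

There is one attempt and no reset: what is moved stays moved. The work goes in short steps, Python scripts to look and compute and a tool call to move; the robot and the scene stay as the last step left them, time stands still between calls to the robot, and variables do not carry over. Pictures are saved under pics/ and viewed, at most 10 in all, crops included, and the job is handed in when it is done.

Besides the shell and the picture viewer there is one more tool, called after "Emit:" as name(argument=value, ...) on one line, values as JSON. carry_out: Moves the arm, as the interface text tells. Its arguments: {"type":"object","properties":{"rows":{"type":"array","items":{"type":"array","items":{"type":"array","items":{"type":"number"}}}},"grip":{"type":"number"},"grip_force":{"type":"number"}},"required":["rows"]}

```bash
mkdir -p pics; cat > h.py <<'E'
import numpy as np, cv2
from workcell import bot
def ray(f,p):
    K=np.array(f["K"]);T=np.array(f["pose"])
    d=T[:3,:3]@np.linalg.inv(K)@[p[0],p[1],1.];return T[:3,3],d
def onz(f,p,z):
    o,d=ray(f,p);return o+d*(z-o[2])/d[2]
def tri(obs):
    A=np.zeros((3,3));b=np.zeros(3);R=[]
    for f,p in obs:
        o,d=ray(f,p);d=d/np.linalg.norm(d);P=np.eye(3)-np.outer(d,d);A+=P;b+=P@o;R.append((o,P))
    x=np.linalg.solve(A,b);return x,[np.linalg.norm(P@(x-o))for o,P in R]
def proj(f,X):
    T=np.linalg.inv(np.array(f["pose"]));c=T[:3,:3]@X+T[:3,3];q=np.array(f["K"])@c;return q[:2]/q[2]
def save(f,n): cv2.imwrite("pics/"+n,cv2.cvtColor(f["pixels"],cv2.COLOR_RGB2BGR))
E
python3 - <<'E'
from h import *
s=bot.observe();print(s)
F={n:bot.grab_frame(n) for n in("top","side")}
for n,f in F.items():
    print(n,np.round(f["pose"],3).tolist())
    for l in("straight_shaft","bent_shaft","plate","tray"):
        print(l,[(np.round(r["position"]),round(r["conf"],2)) for r in bot.spot_point(f,l)][:3])
im=np.hstack([F["top"]["pixels"],F["side"]["pixels"]]);im=cv2.resize(im,(800,300))
save(F["top"],"t0.png");save(F["side"],"s0.png")
E
```

```text
{'clock': 0.0, 'qpos': array([ 1.12877195,  0.52201342, -0.03632997,  1.60001349,  0.02118861,
        1.02110141, -0.1127928 ]), 'qd': array([ 5.64357679e-04,  9.92329937e-05,  1.66615495e-03,  1.06326356e-03,
        2.61639131e-04,  1.99746295e-04, -3.88770034e-04]), 'joint_efforts': array([ 1.27538580e-03, -9.27122927e+01,  1.98049307e+00, -3.69928086e+01,
        1.80504424e-02,  8.26178351e-03,  8.40428152e-05]), 'position': array([ 0.22691638, -0.58198224,  0.23072411]), 'tool_rot': array([-3.14044379e+00,  7.17496194e-05,  3.71818020e-01]), 'force': array([0.00597505, 0.04106445, 0.48057614]), 'moment': array([-0.00849891, -0.00568428,  0.04612264]), 'finger_force': 0.0, 'grip_width': 0.08573761540461153}
top [[0.0, -0.991, 0.135, 0.407], [-1.0, -0.002, -0.01, 0.207], [0.011, -0.135, -0.991, 0.881], [0.0, 0.0, 0.0, 1.0]]
straight_shaft [(array([324., 200.]), 0.82)]
bent_shaft [(array([272., 203.]), 0.79)]
plate [(array([291., 180.]), 0.87)]
tray [(array([166., 209.]), 0.8)]
side [[-0.889, -0.224, 0.4, 0.171], [-0.459, 0.461, -0.76, 0.831], [-0.014, -0.859, -0.512, 0.498], [0.0, 0.0, 0.0, 1.0]]
straight_shaft [(array([291., 178.]), 0.64)]
bent_shaft [(array([269., 204.]), 0.86)]
plate [(array([255., 197.]), 0.85)]
tray [(array([208., 294.]), 0.9)]
```

View pics/t0.png

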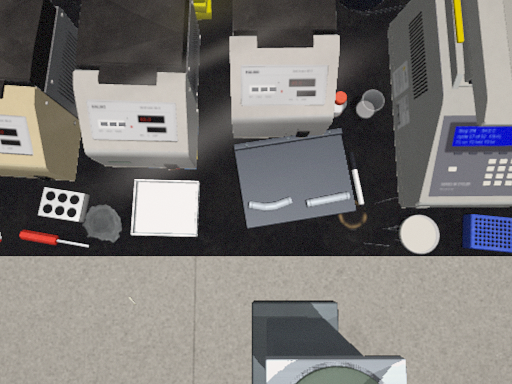

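View pics/s0.png

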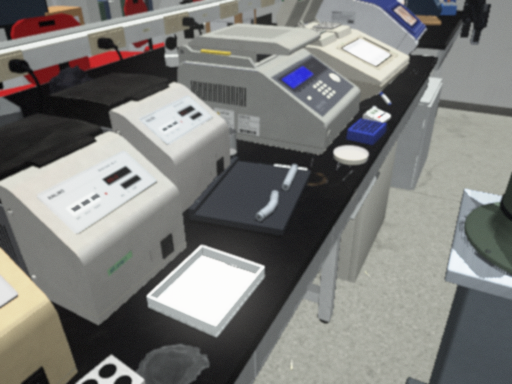

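The top view shows the bent shaft at about (270,204), the straight one at (328,200), the tray at (166,208), and a machine just behind the rail at rows ~137. The side view agrees, with the bent shaft at (268,206) and the straight one at (290,177). Next I'll measure poses.

```bash
python3 - <<'E'
from h import *
F={n:bot.grab_frame(n) for n in("top","side")}
P={}
for l in("straight_shaft","bent_shaft","plate","tray"):
    o=[]
    for n,f in F.items():
        r=bot.regions_of(f,l)
        s=bot.spot_point(f,l)
        if not r or not s: print(n,l,"miss");continue
        m=r[0]["region"].astype(np.uint8); P[n,l]=m
        o.append((f,s[0]["position"]))
        if n=="top" or l in("plate","tray"):
            z={"straight_shaft":.029,"bent_shaft":.029,"plate":.02,"tray":.024}[l]
            ys,xs=np.nonzero(m); W=np.array([onz(f,p,z)[:2] for p in zip(xs,ys)]).astype(np.float32)
            (c,sz,a)=cv2.minAreaRect(W); b=cv2.boxPoints((c,sz,a)); print(n,l,"area",m.sum(),"c",np.round(c,4),"sz",np.round(sz,4),"ang",round(a,1))
            w=W-W.mean(0);ev,V=np.linalg.eigh(w.T@w);v=V[:,1]*np.sign(V[1,1]);print("  mean",W.mean(0).round(4),"yaw of y",round(np.degrees(np.arctan2(-v[0],v[1])),1))
            if l=="bent_shaft":
                y=w@v; n_=np.array([v[1],-v[0]]); x=w@n_
                print("  x(y) fit",np.polyfit(y,x,2).round(4), "mid x",x[abs(y)<.01].mean(), "ends",x[abs(y)>.04].mean(),"ylim",y.min(),y.max())
    if len(o)==2: x,e=tri(o);print(" tri",l,x.round(4),np.round(e,4))
f=F["top"]
for p in [(236,143),(341,131),(230,137),(336,133)]: print(p,onz(f,p,.032).round(3),onz(f,p,.0).round(3))
t=cv2.resize(f["pixels"][110:240,220:365],None,fx=4,fy=4,interpolation=cv2.INTER_CUBIC)
cv2.imwrite("pics/t1.png",cv2.cvtColor(t,cv2.COLOR_RGB2BGR))
E
```

```text
top straight_shaft area 327 c [0.5112 0.0138] sz [0.0187 0.1013] ang 11.4
  mean [0.5117 0.0133] yaw of y 11.1
 tri straight_shaft [0.5102 0.0212 0.0347] [0.0028 0.0028]
top bent_shaft miss
top plate area 8604 c [0.5651 0.0902] sz [0.2067 0.2644] ang 8.5
  mean [0.5669 0.0923] yaw of y 8.2
side plate area 5815 c [0.5672 0.0931] sz [0.2144 0.3018] ang 9.2
  mean [0.5622 0.1187] yaw of y 15.4
 tri plate [ 5.615e-01  9.360e-02 -1.000e-04] [0.0047 0.0047]
top tray area 3725 c [0.4929 0.3909] sz [0.1306 0.1571] ang 0.0
  mean [0.4921 0.3917] yaw of y 0.2
side tray area 6129 c [0.4873 0.4028] sz [0.1658 0.1415] ang 88.7
  mean [0.4845 0.4098] yaw of y 5.6
 tri tray [ 0.493   0.3953 -0.    ] [0.0014 0.0014]
(236, 143) [0.643 0.229 0.032] [0.652 0.23  0.   ]
(341, 131) [ 0.673 -0.021  0.032] [ 0.683 -0.029  0.   ]
(230, 137) [0.658 0.243 0.032] [0.667 0.244 0.   ]
(336, 133) [ 0.668 -0.008  0.032] [ 0.678 -0.017  0.   ]
```

View pics/t1.png

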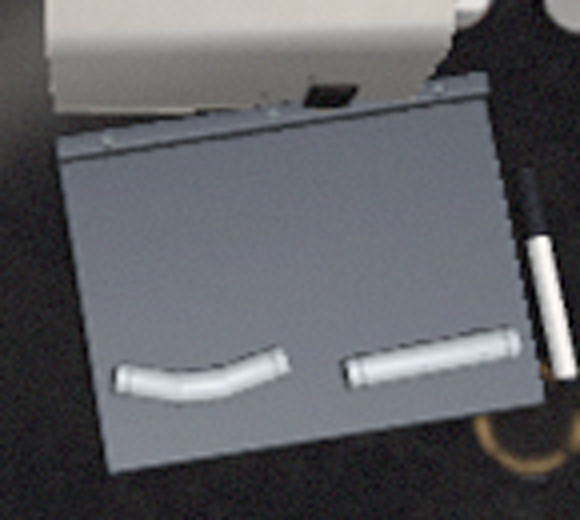

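The crop shows the straight shaft at about 11° yaw. The bent shaft bulges toward the robot, with its ends pointing toward +x. The machine stands right behind the rail, so I'll check how much clearance it leaves.

```bash
python3 - <<'E'
from h import *
f=bot.grab_frame("side")
im=f["pixels"].copy()
a=np.radians(8.5);R=np.array([[np.cos(a),-np.sin(a)],[np.sin(a),np.cos(a)]])
def pt(x,y,z):
    w=R@[x,y]+[.565,.091]; return tuple(np.round(proj(f,np.array([*w,z]))*4-np.array([400,320])).astype(int).tolist())
t=cv2.resize(im[80:230,100:300],None,fx=4,fy=4,interpolation=cv2.INTER_CUBIC)
for y,c in((-.06,(255,0,0)),(.0,(0,255,0)),(.1,(0,0,255))):
    cv2.line(t,pt(.1,y,.02),pt(.1,y,.1),c,1)
    cv2.line(t,pt(.1,y,.1),pt(.1,y,.2),c,2)
cv2.imwrite("pics/s1.png",cv2.cvtColor(t,cv2.COLOR_RGB2BGR))
E
```

```text
(no output)
```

View pics/s1.png

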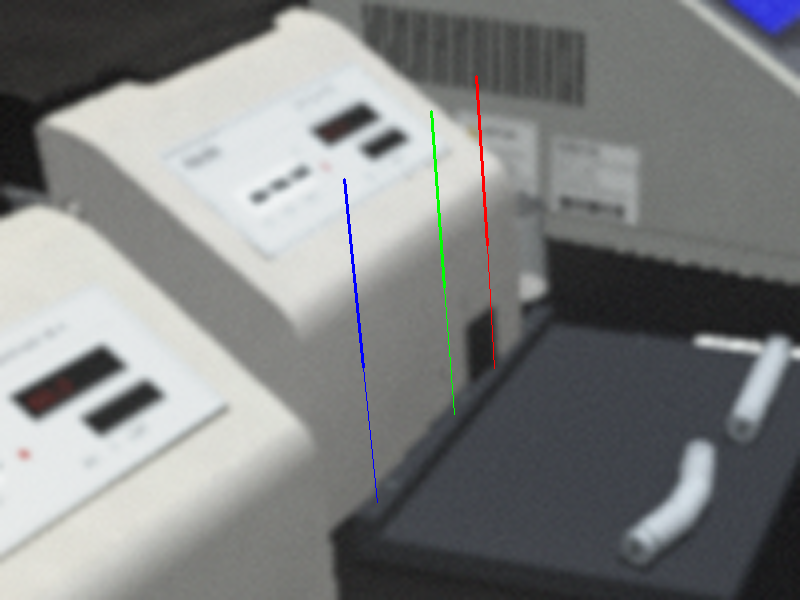

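The machine has a vertical face right at the plate's far edge, so the last push must be short. I'll move to a viewing pose over the shafts.

Emit:
carry_out(rows=[[[0.3,-0.322,0,6],[0.3,-0.322,0,10],[0.3,-0.322,0,10],[0.3,-0.322,0,10],[0.3,-0.322,0,10],[0.3,-0.322,0,10],[0.3,-0.322,0,10],[0.3,-0.322,0,10],[0.3,-0.322,0,10],[0.3,-0.322,0,10],[0.44,-0.475,0,10],[0.44,-0.475,0,10]]], grip=0.05)

```text
clock: 2.45
position: [0.4114, -0.1155, 0.2316]
tool_rot: [3.141, -0.001, 0.197]
force: [1.4, -0.6, -0.2]
grip_width: 0.0502
finger_force: 0.0
```

Emit:
carry_out(rows=[[[0.035,-0.035,0,0],[0.07,-0.07,0,0],[0.09,-0.09,0,0],[0.09,-0.09,0,0],[0.09,-0.09,0,0]]])

```text
clock: 2.87
position: [0.4825, -0.0092, 0.2311]
tool_rot: [-3.141, -0.0, 0.201]
force: [-0.7, -0.9, -0.7]
grip_width: 0.0502
finger_force: 0.0
```

```bash
cat >> h.py <<'E'
def shaft(f,l,z=.029):
    r=bot.regions_of(f,l)
    if not r: print(l,"miss");return None
    ys,xs=np.nonzero(r[0]["region"]);W=np.array([onz(f,p,z)[:2] for p in zip(xs,ys)]).astype(np.float32)
    w=W-W.mean(0);ev,V=np.linalg.eigh(w.T@w);v=V[:,1]*np.sign(V[1,1])
    y=w@v;x=w@np.array([v[1],-v[0]])
    m=abs(y)<.012
    print(l,round(r[0]["conf"],2),"mean",W.mean(0).round(4),"yaw",round(np.degrees(np.arctan2(-v[0],v[1])),1),"len",np.ptp(y).round(4),"wid",np.ptp(x).round(4),"mid",(W[m].mean(0)).round(4),"midwid",np.ptp(x[m]).round(4), "clipped",bool(xs.min()==0 or xs.max()==511 or ys.min()==0 or ys.max()==383))
    return W
E
python3 - <<'E'
from h import *
f=bot.grab_frame("wrist");g=bot.grab_frame("top");s=bot.grab_frame("side")
save(f,"w1.png")
for n,q in(("w",f),("top",g)):
    for l in("straight_shaft","bent_shaft"): print(n,end=" ");shaft(q,l)
for l in("straight_shaft","bent_shaft"):
    o=[]
    for q in(f,g,s):
        r=bot.spot_point(q,l); print(l,[(np.round(x["position"],1),round(x["conf"],2)) for x in r])
        if r:o.append((q,r[0]["position"]))
    if len(o)>1:print(tri(o))
print(f["pose"].round(3).tolist())
E
```

```text
w straight_shaft 0.84 mean [0.51   0.0167] yaw 11.2 len 0.1015 wid 0.0176 mid [0.5098 0.0168] midwid 0.0173 clipped False
w bent_shaft 0.58 mean [0.4976 0.1516] yaw 6.5 len 0.1038 wid 0.0265 mid [0.4937 0.1511] midwid 0.018 clipped False
top straight_shaft 0.54 mean [0.5107 0.0207] yaw 12.3 len 0.0986 wid 0.0183 mid [0.5103 0.0203] midwid 0.0169 clipped False
top bent_shaft 0.78 mean [0.4992 0.1466] yaw 6.4 len 0.0965 wid 0.0234 mid [0.4958 0.1459] midwid 0.0149 clipped False
straight_shaft []
straight_shaft [(array([325.4, 201.3]), 0.68)]
straight_shaft [(array([289.6, 176.6]), 0.54)]
(array([0.50732895, 0.02285612, 0.03456593]), [np.float64(0.0026764093293961335), np.float64(0.002676409329396091)])
bent_shaft []
bent_shaft [(array([270.8, 203.1]), 0.55)]
bent_shaft [(array([273.3, 207.2]), 0.52), (array([254.1, 196.7]), 0.5)]
(array([0.49764652, 0.14570856, 0.02464707]), [np.float64(0.004251918241838649), np.float64(0.004251918241838551)])
[[0.199, -0.927, -0.318, 0.563], [-0.98, -0.189, -0.063, 0.008], [-0.002, 0.325, -0.946, 0.374], [0.0, 0.0, 0.0, 1.0]]
```

View pics/w1.png

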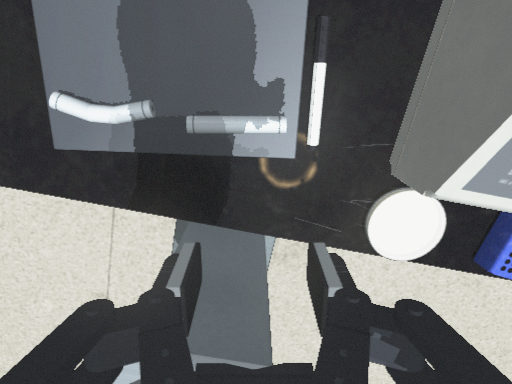

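The wrist view shows the straight shaft at (237,124) and the bent one at about (103,112). The wrist and top estimates agree within 4 mm. I'll descend behind the straight shaft with the fingers 50 mm apart.

Emit:
carry_out(rows=[[[0,-0.01,0.04,0],[0,-0.02,0.08,0],[0,-0.02,0.12,0],[0,-0.02,0.15,0],[0,-0.02,0.175,0],[0,-0.02,0.19,0],[0,-0.02,0.2,0],[0,-0.02,0.205,0],[0,-0.02,0.207,0],[0,-0.02,0.207,0]]])

```text
clock: 4.35
position: [0.4781, 0.0081, 0.0247]
tool_rot: [3.142, -0.001, 0.197]
force: [0.0, 0.0, 0.5]
grip_width: 0.0499
finger_force: 0.0
```

```bash
python3 - <<'E'
from h import *
f=bot.grab_frame("wrist");s=bot.grab_frame("side");save(f,"w2.png")
print(bot.observe()["position"],bot.observe()["force"])
W=shaft(f,"straight_shaft")
im=np.hstack([cv2.resize(s["pixels"][140:230,190:330],None,fx=3.0,fy=3.0,interpolation=cv2.INTER_CUBIC)[:270,:400],cv2.resize(f["pixels"],(400,300))[:270]])
cv2.imwrite("pics/w2.png",cv2.cvtColor(im,cv2.COLOR_RGB2BGR))
E
```

```text
[0.47833373 0.00809246 0.02514228] [-0.19456127 -0.61669629 -0.40732127]
straight_shaft 0.63 mean [0.5103 0.0162] yaw 11.3 len 0.107 wid 0.0191 mid [0.5104 0.0162] midwid 0.0186 clipped False
```

View pics/w2.png

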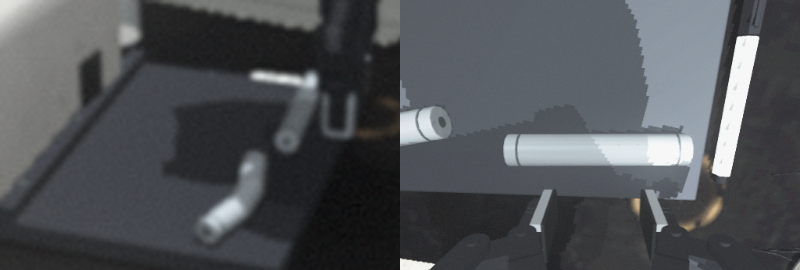

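The shaft is centred between the fingers and parallel to them. I'll lower 6 mm more, watching force.

Emit:
carry_out(rows=[[[0,0,0.002,0],[0,0,0.004,0],[0,0,0.005,0],[0,0,0.006,0],[0,0,0.006,0]]])

```text
clock: 4.92
position: [0.4777, 0.0081, 0.0181]
tool_rot: [-3.142, 0.0, 0.197]
force: [1.1, 0.6, 0.5]
grip_width: 0.0501
finger_force: 0.0
```

Emit:
carry_out(rows=[[[0.003,0,0,0],[0.006,0,0,0],[0.009,0,0,0],[0.012,0,0,0],[0.014,0,0,0],[0.016,0,0,0],[0.018,0,0,0],[0.02,0,0,0],[0.022,0,0,0],[0.024,0,0,0],[0.026,0,0,0],[0.028,0,0,0]]])

```text
clock: 5.92
position: [0.5054, 0.0136, 0.0183]
tool_rot: [-3.142, 0.0, 0.197]
force: [0.2, 0.4, 0.6]
grip_width: 0.0499
finger_force: 0.2
```

```bash
python3 - <<'E'
from h import *
f=bot.grab_frame("wrist");print(bot.observe()["position"],bot.observe()["force"])
shaft(f,"straight_shaft")
E
```

```text
[0.50578121 0.01372492 0.01832087] [0.31866756 1.19872746 0.07586402]
straight_shaft 0.83 mean [0.5234 0.019 ] yaw 11.6 len 0.1068 wid 0.0213 mid [0.5238 0.0192] midwid 0.0202 clipped False
```

Emit:
carry_out(rows=[[[0.0025,0,0,0],[0.005,0,0,0],[0.0075,0,0,0],[0.01,0,0,0],[0.0125,0,0,0],[0.015,0,0,0],[0.0175,0,0,0],[0.02,0,0,0],[0.0225,0,0,0],[0.025,0,0,0],[0.0275,0,0,0],[0.03,0,0,0]]])

```text
clock: 7.02
position: [0.5349, 0.0195, 0.0183]
tool_rot: [-3.142, 0.0, 0.197]
force: [-1.3, -0.8, -0.6]
grip_width: 0.05
finger_force: 0.2
```

Emit:
carry_out(rows=[[[0.0025,0,0,0.1],[0.005,0,0,0.2],[0.0075,0,0,0.3],[0.01,0,0,0.4],[0.0125,0,0,0.5],[0.015,0,0,0.6],[0.0175,0,0,0.7],[0.02,0,0,0.8],[0.0225,0,0,0.9],[0.025,0,0,1.0],[0.0275,0,0,1.1],[0.03,0,0,1.2]]])

```text
clock: 8.02
position: [0.5643, 0.0254, 0.0183]
tool_rot: [-3.142, 0.0, 0.176]
force: [-1.0, 0.1, 0.3]
grip_width: 0.0499
finger_force: 0.1
```

```bash
python3 - <<'E'
from h import *
f=bot.grab_frame("wrist");g=bot.grab_frame("top");print(bot.observe()["position"],bot.observe()["force"],bot.observe()["tool_rot"][2])
shaft(f,"straight_shaft");shaft(g,"straight_shaft")
im=np.hstack([cv2.resize(g["pixels"][110:240,220:365],(400,358),interpolation=cv2.INTER_CUBIC)[:300],cv2.resize(f["pixels"],(400,300))])
cv2.imwrite("pics/w3.png",cv2.cvtColor(im,cv2.COLOR_RGB2BGR))
E
```

```text
[0.56444186 0.02547244 0.01827957] [-0.23489555 -1.10223344 -0.05504886] 0.17620707515578293
straight_shaft 0.65 mean [0.5829 0.0308] yaw 11.2 len 0.1066 wid 0.0201 mid [0.583  0.0307] midwid 0.0199 clipped False
straight_shaft miss
```

View pics/w3.png

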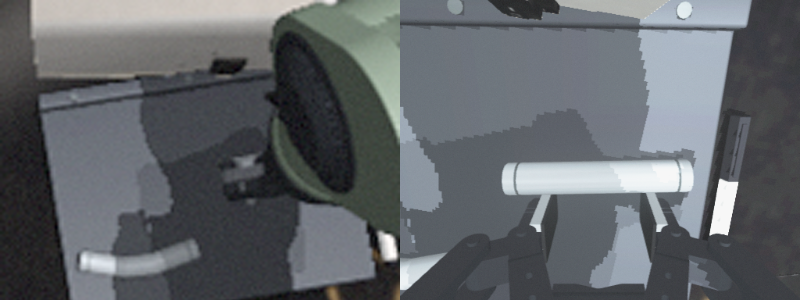

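The wrist view shows the shaft still against both fingers. The rail's near face runs from about (0,42) to (435,35) in full wrist pixels. I'll locate the rail.

```bash
python3 - <<'E'
from h import *
f=bot.grab_frame("wrist")
g=cv2.GaussianBlur(cv2.cvtColor(f["pixels"],cv2.COLOR_RGB2GRAY),(3,3),0).astype(int)
for z in(.032,.02):
  for c0 in(60,200,350,420):
    col=g[20:60,c0-2:c0+3].mean(1);d=np.diff(col);k=[int(i) for i in np.argsort(-abs(d))[:2]]
    print(z,c0,[(20+i,round(d[i]),onz(f,(c0,20.5+i),z)[:2].round(4).tolist()) for i in k])
E
```

```text
0.032 60 [(32, 11, [0.6462, 0.1104]), (31, 11, [0.6465, 0.1104])]
0.032 200 [(34, 13, [0.6541, 0.062]), (38, 10, [0.6528, 0.0618])]
0.032 350 [(37, 38, [0.6624, 0.0099]), (36, 33, [0.6627, 0.01])]
0.032 420 [(38, 40, [0.6664, -0.0144]), (37, 28, [0.6667, -0.0143])]
0.02 60 [(32, 11, [0.6462, 0.1168]), (31, 11, [0.6466, 0.1168])]
0.02 200 [(34, 13, [0.6549, 0.0639]), (38, 10, [0.6535, 0.0637])]
0.02 350 [(37, 38, [0.664, 0.007]), (36, 33, [0.6643, 0.0071])]
0.02 420 [(38, 40, [0.6683, -0.0196]), (37, 28, [0.6687, -0.0195])]
```

Emit:
carry_out(rows=[[[0.0025,0,0,0.1],[0.005,0,0,0.2],[0.0075,0,0,0.3],[0.01,0,0,0.4],[0.0125,0,0,0.5],[0.015,0,0,0.6],[0.0175,0,0,0.7],[0.02,0,0,0.8],[0.0225,0,0,0.9],[0.025,0,0,0.9],[0.0275,0,0,0.9],[0.03,0,0,0.9]]])

```text
clock: 9.27
position: [0.5938, 0.0306, 0.0183]
tool_rot: [-3.142, 0.0, 0.161]
force: [-1.2, -0.7, 0.0]
grip_width: 0.0498
finger_force: 0.1
```

Emit:
carry_out(rows=[[[0.0025,0,0,0],[0.005,0,0,0],[0.0075,0,0,0],[0.01,0,0,0],[0.0125,0,0,0],[0.015,0,0,0],[0.0175,0,0,0],[0.02,0,0,0],[0.0225,0,0,0],[0.0225,0,0,0]]])

```text
clock: 10.1
position: [0.6163, 0.0343, 0.0183]
tool_rot: [-3.142, -0.0, 0.161]
force: [0.1, -0.1, 0.4]
grip_width: 0.0505
finger_force: 0.0
```

```bash
python3 - <<'E'
from h import *
f=bot.grab_frame("wrist");print(bot.observe()["position"],bot.observe()["force"],bot.observe()["tool_rot"][2])
shaft(f,"straight_shaft")
E
```

```text
[0.61603079 0.0342712  0.01828688] [-0.71355005 -0.5958865  -0.08039385] 0.16054000960838954
straight_shaft 0.86 mean [0.6362 0.0412] yaw 11.1 len 0.1071 wid 0.0205 mid [0.6363 0.0412] midwid 0.0203 clipped False
```

Emit:
carry_out(rows=[[[0,0,0,0],[0,0,0,0],[0,0,0,0],[0,0,0,0]]])

```text
clock: 10.53
position: [0.6157, 0.0342, 0.0183]
tool_rot: [-3.142, 0.0, 0.161]
force: [0.1, 0.1, 0.5]
grip_width: 0.0498
finger_force: 0.0
```

```bash
python3 - <<'E'
from h import *
f=bot.grab_frame("wrist")
shaft(f,"straight_shaft");save(f,"w4.png")
E
```

```text
straight_shaft 0.63 mean [0.6363 0.0412] yaw 10.9 len 0.1066 wid 0.0199 mid [0.6363 0.0412] midwid 0.0195 clipped False
```

View pics/w4.png

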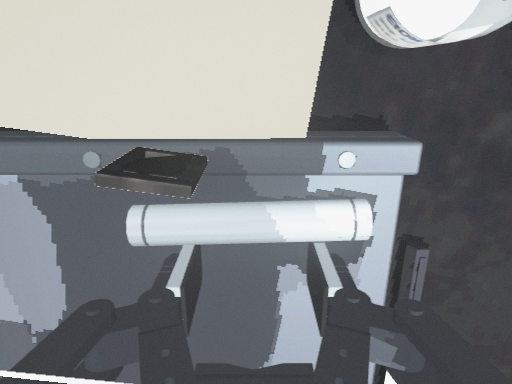

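The shaft stopped about 13 mm short of the rail, and the machine leaves little room for the gripper body there. I'll turn the gripper a quarter so the back of an opened finger pushes, which keeps the body well behind. That orientation also suits the later grasp.

```bash
python3 -c "
from h import *
print(bot.observe()['qpos'].round(2))"
```

```text
[-0.02  0.79 -0.19  1.74  0.24  0.63 -1.76]
```

Emit:
carry_out(rows=[[[-0.01,0,0,0],[-0.025,-0.003,-0.015,0],[-0.043,-0.009,-0.045,-7],[-0.043,-0.009,-0.06,-14],[-0.043,-0.009,-0.06,-21],[-0.043,-0.009,-0.06,-28],[-0.043,-0.009,-0.06,-35],[-0.043,-0.009,-0.06,-42],[-0.043,-0.009,-0.06,-49],[-0.043,-0.009,-0.06,-56],[-0.043,-0.009,-0.06,-63],[-0.043,-0.009,-0.06,-70]]], grip=0.06)

```text
clock: 11.63
position: [0.572, 0.0361, 0.0784]
tool_rot: [3.141, 0.0, 1.388]
force: [0.1, -0.7, 0.3]
grip_width: 0.0601
finger_force: 0.0
```

Emit:
carry_out(rows=[[[0,0,0,-7],[0,0,0,-14],[0,0,0,-20],[0,0,0,-20],[0,0,0,-20]]])

```text
clock: 12.05
position: [0.5719, 0.036, 0.0782]
tool_rot: [-3.141, -0.0, 1.727]
force: [-0.5, -0.5, 0.6]
grip_width: 0.0604
finger_force: 0.0
```

```bash
python3 - <<'E'
from h import *
f=bot.grab_frame("wrist");t=bot.grab_frame("top");s=bot.observe()
print(s["position"],s["tool_rot"][2],s["grip_width"],s["qpos"].round(2))
for q in(f,t):
  for l in("straight_shaft","bent_shaft"):shaft(q,l)
E
```

```text
[0.57192948 0.0361578  0.07831987] 1.7277080530016065 0.06012648574088845 [ 0.27  0.72 -0.62  1.83  0.58  0.78 -0.51]
straight_shaft 0.73 mean [0.6345 0.0539] yaw 12.8 len 0.0942 wid 0.0206 mid [0.6341 0.0541] midwid 0.0195 clipped False
bent_shaft 0.6 mean [0.5003 0.1244] yaw 21.4 len 0.0472 wid 0.0198 mid [0.5002 0.1246] midwid 0.0182 clipped True
straight_shaft 0.57 mean [0.6337 0.0624] yaw 12.4 len 0.0562 wid 0.018 mid [0.6337 0.0623] midwid 0.0174 clipped False
bent_shaft 0.56 mean [0.4977 0.1497] yaw 6.4 len 0.0985 wid 0.0262 mid [0.4941 0.1492] midwid 0.0192 clipped False
```

Emit:
carry_out(rows=[[[0,-0.003,0.02,0],[0,-0.003,0.035,0],[0,-0.003,0.046,0],[0,-0.003,0.052,0],[0,-0.003,0.056,0],[0,-0.003,0.059,0],[0,-0.003,0.061,0],[0,-0.003,0.062,0],[0,-0.003,0.062,0]]])

```text
clock: 13.1
position: [0.5691, 0.0357, 0.0165]
tool_rot: [3.141, 0.0, 1.731]
force: [-0.7, 0.6, 0.6]
grip_width: 0.0601
finger_force: 0.0
```

Emit:
carry_out(rows=[[[0,0.002,0,0],[0,0.004,0,0],[0,0.006,0,0],[0,0.008,0,0],[0,0.01,0,0],[0,0.012,0,0],[0,0.012,0,0]]])

```text
clock: 13.68
position: [0.5812, 0.0378, 0.0163]
tool_rot: [3.141, -0.0, 1.731]
force: [-0.3, -1.1, 0.1]
grip_width: 0.0602
finger_force: 0.0
```

```bash
python3 - <<'E'
from h import *
f=bot.grab_frame("wrist");t=bot.grab_frame("top");s=bot.observe()
print(s["position"],s["force"])
for q in(f,t):
  for l in("straight_shaft",):shaft(q,l)
sd=bot.grab_frame("side")["pixels"]
im=np.hstack([cv2.resize(f["pixels"],(400,300)),cv2.resize(sd[135:240,180:320],(400,300),interpolation=cv2.INTER_CUBIC)])
cv2.imwrite("pics/w5.png",cv2.cvtColor(im,cv2.COLOR_RGB2BGR))
E
```

```text
[0.58078147 0.03766349 0.01624528] [ 0.32023879 -0.08813229 -0.60464473]
straight_shaft 0.88 mean [0.6334 0.0628] yaw 15.1 len 0.1124 wid 0.0218 mid [0.6327 0.063 ] midwid 0.0214 clipped True
straight_shaft miss
```

View pics/w5.png

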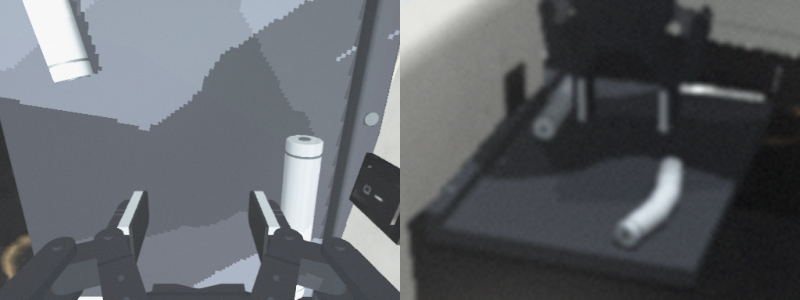

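The finger's back is at the shaft, and about 13 mm of roll remains to the rail. I'll push on slowly.

Emit:
carry_out(rows=[[[0,0.002,0,0],[0,0.004,0,0],[0,0.006,0,0],[0,0.008,0,0],[0,0.01,0,0],[0,0.011,0,0],[0,0.012,0,0],[0,0.012,0,0]]])

```text
clock: 14.6
position: [0.5928, 0.0396, 0.0163]
tool_rot: [3.141, -0.0, 1.731]
force: [-0.1, -0.4, -0.4]
grip_width: 0.0601
finger_force: 0.0
```

```bash
cat >> h.py <<'E'
def gap():
    f=bot.grab_frame("wrist");s=bot.observe();print(s["clock"],s["position"],s["force"])
    r=bot.regions_of(f,"straight_shaft")[0]["region"]
    ys,xs=np.nonzero(r);W=np.array([onz(f,p,.029)[:2] for p in zip(xs,ys)])
    n=np.array([np.cos(np.radians(9.2)),np.sin(np.radians(9.2))]);t=np.array([-n[1],n[0]])
    u=W@n;v=W@t;u0=np.array([.6577,.04])@n
    for a in np.arange(v.min(),v.max(),.015):
        m=(v>=a)&(v<a+.015)
        if m.sum()>20: print(round(a,3),"axis to face",round(u0-(np.percentile(u[m],2)+np.percentile(u[m],98))/2,4))
    return f
E
python3 -c "
from h import *
gap()"
```

```text
14.65 [0.59271756 0.03960426 0.01625943] [0.43837738 0.26677379 0.1991464 ]
-0.069 axis to face 0.0097
-0.054 axis to face 0.0129
-0.039 axis to face 0.0135
-0.024 axis to face 0.0138
```

Emit:
carry_out(rows=[[[0,0.001,0,0],[0,0.002,0,0],[0,0.003,0,0],[0,0.004,0,0],[0,0.005,0,0],[0,0.005,0,0]]])

```text
clock: 15.2
position: [0.5939, 0.0399, 0.0152]
tool_rot: [-3.134, 0.001, 1.732]
force: [-25.4, -2.5, 10.3]
grip_width: 0.0598
finger_force: 6.0
```

```bash
python3 -c "
from h import *
gap()"
```

```text
15.25 [0.59389213 0.03981925 0.01527461] [-26.17116798  -2.3083137    8.16188587]
-0.116 axis to face 0.0012
-0.071 axis to face 0.0078
-0.056 axis to face 0.0116
-0.041 axis to face 0.0121
-0.026 axis to face 0.0125
-0.011 axis to face 0.0141
```

Contact at 25 N suggests the rail. I'll back off and check from above.

Emit:
carry_out(rows=[[[0,-0.006,0,0],[0,-0.012,0,0],[0,-0.02,-0.01,0],[0,-0.05,-0.045,0],[0.02,-0.085,-0.08,0],[0.04,-0.12,-0.12,0],[0.055,-0.12,-0.16,0],[0.055,-0.12,-0.16,0]]])

```text
clock: 15.97
position: [0.4685, 0.0765, 0.1794]
tool_rot: [3.14, 0.001, 1.733]
force: [1.0, 1.3, 1.6]
grip_width: 0.0599
finger_force: 0.0
```

```bash
python3 - <<'E'
from h import *
t=bot.grab_frame("top");s=bot.observe();f=bot.grab_frame("wrist");sd=bot.grab_frame("side")
print(s["position"],s["force"],s["tool_rot"][2])
for q in(t,f):
  for l in("straight_shaft","bent_shaft"):shaft(q,l)
im=np.vstack([np.hstack([cv2.resize(f["pixels"],(400,300)),cv2.resize(t["pixels"][120:225,230:370],(400,300),interpolation=cv2.INTER_CUBIC)]),np.hstack([cv2.resize(sd["pixels"][135:240,180:320],(400,300),interpolation=cv2.INTER_CUBIC),np.zeros((300,400,3),np.uint8)])])
cv2.imwrite("pics/w6.png",cv2.cvtColor(im,cv2.COLOR_RGB2BGR))
E
```

```text
[0.46931853 0.07858193 0.18291216] [2.18171082 4.3366647  6.56117447] 1.7345368149844584
straight_shaft 0.6 mean [0.5696 0.1315] yaw 49.7 len 0.32 wid 0.2394 mid [0.5834 0.1487] midwid 0.2068 clipped False
bent_shaft 0.73 mean [0.499  0.1451] yaw 8.2 len 0.1001 wid 0.0257 mid [0.4961 0.1446] midwid 0.0187 clipped False
straight_shaft 0.55 mean [0.6448 0.0448] yaw 11.4 len 0.1069 wid 0.021 mid [0.6447 0.045 ] midwid 0.0204 clipped False
bent_shaft 0.89 mean [0.4973 0.1527] yaw 6.1 len 0.1022 wid 0.0288 mid [0.4934 0.1523] midwid 0.0195 clipped False
```

View pics/w6.png

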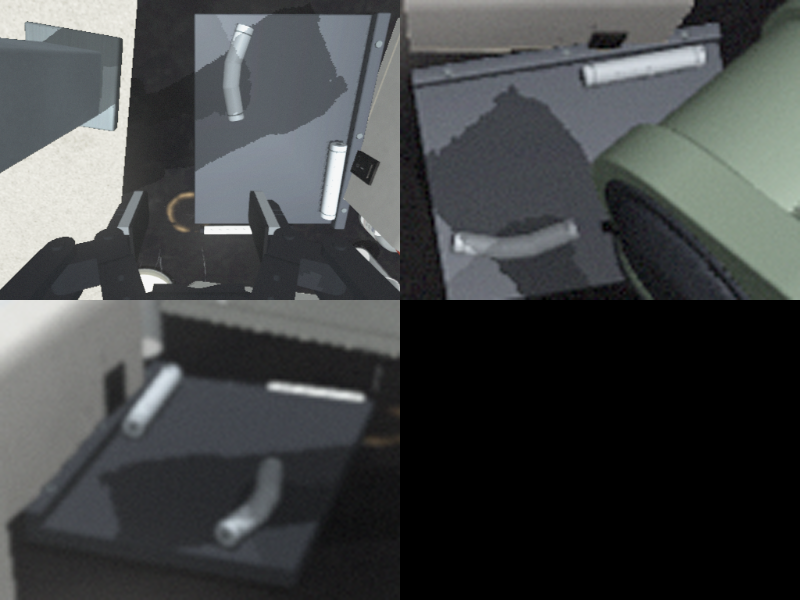

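The wrist view suggests the shaft's right end touches the rail while its left end is still a few mm off. I'll quantify that.

```bash
python3 - <<'E'
from h import *
f=bot.grab_frame("wrist")
g=cv2.cvtColor(f["pixels"],cv2.COLOR_RGB2GRAY)
big=cv2.resize(f["pixels"][160:300,390:500],None,fx=5,fy=4.2,interpolation=cv2.INTER_CUBIC)
big=cv2.resize(f["pixels"][170:300,390:490],(460,598),interpolation=cv2.INTER_CUBIC)
cv2.imwrite("pics/w7.png",cv2.cvtColor(big,cv2.COLOR_RGB2BGR))
for r in(195,210,225,240,255,270): print(r,g[r,400:475].tolist())
r=bot.regions_of(f,"straight_shaft")[0]["region"]
for y in range(185,282,12):
    xs=np.nonzero(r[y])[0]
    if len(xs):print(y,xs.min(),xs.max(),onz(f,((xs.min()+xs.max())/2,y),.029)[:2].round(4))
E
```

```text
195 [135, 133, 132, 135, 135, 133, 135, 132, 134, 134, 133, 132, 132, 130, 131, 130, 130, 127, 128, 129, 130, 131, 128, 121, 93, 72, 81, 105, 128, 154, 175, 201, 221, 231, 238, 242, 244, 246, 246, 247, 247, 247, 247, 247, 247, 247, 246, 246, 242, 182, 66, 58, 58, 55, 85, 102, 116, 123, 120, 121, 122, 121, 120, 89, 48, 36, 31, 29, 32, 34, 27, 33, 28, 31, 26]
210 [133, 133, 133, 134, 133, 134, 131, 131, 133, 133, 128, 129, 128, 131, 130, 128, 127, 129, 130, 129, 119, 117, 112, 88, 86, 105, 138, 158, 187, 211, 227, 235, 241, 243, 245, 233, 243, 247, 247, 247, 247, 247, 247, 246, 246, 244, 218, 114, 58, 59, 65, 89, 106, 118, 120, 123, 123, 117, 78, 38, 40, 34, 34, 51, 48, 38, 52, 53, 41, 31, 33, 39, 40, 37, 38]
225 [133, 134, 132, 133, 133, 130, 131, 131, 131, 132, 131, 129, 128, 131, 128, 129, 127, 129, 128, 121, 94, 76, 90, 119, 149, 175, 199, 218, 232, 239, 243, 245, 246, 246, 247, 247, 247, 247, 247, 247, 247, 246, 245, 239, 175, 68, 59, 63, 89, 107, 117, 125, 120, 120, 121, 121, 132, 142, 140, 140, 141, 136, 140, 113, 73, 45, 34, 38, 35, 38, 35, 36, 33, 28, 29]
240 [131, 130, 128, 1
[... 500 characters left out ...]
244, 247, 247, 247, 247, 247, 247, 246, 243, 236, 166, 65, 67, 92, 109, 119, 122, 120, 133, 136, 139, 136, 137, 138, 140, 140, 141, 140, 138, 140, 142, 142, 139, 138, 139, 141, 140, 139, 139, 138, 139, 138, 137, 140, 140, 142]
270 [122, 125, 124, 126, 125, 122, 127, 123, 126, 123, 121, 117, 108, 107, 86, 69, 105, 148, 178, 197, 219, 232, 240, 243, 245, 246, 247, 247, 247, 247, 247, 247, 247, 246, 244, 242, 205, 103, 72, 96, 110, 119, 102, 110, 151, 169, 170, 170, 172, 171, 144, 121, 97, 59, 49, 44, 47, 45, 45, 47, 47, 47, 112, 138, 141, 140, 140, 141, 139, 142, 138, 140, 140, 140, 139]Traceback (most recent call last):
  File "<stdin>", line 8, in <module>
IndexError: list index out of range
```

View pics/w7.png

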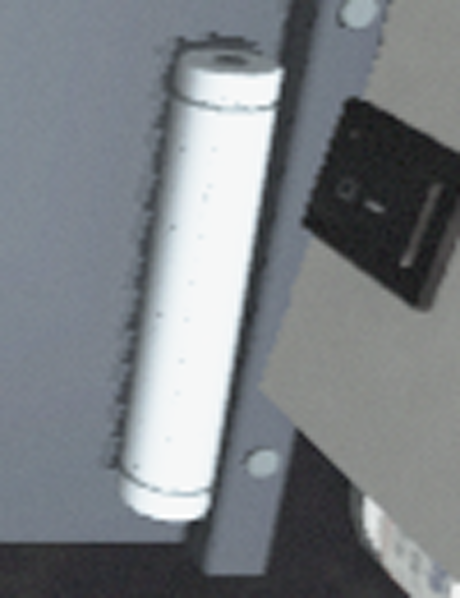

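The gap at the left end is about 2–3 mm (4.5 px of dark band against 2 px at the right end). I'll nudge near the left end.

Emit:
carry_out(rows=[[[-0.01,0.03,0,0],[-0.02,0.065,0.03,0],[-0.02,0.095,0.065,0],[-0.02,0.104,0.1,0],[-0.02,0.104,0.125,0],[-0.02,0.104,0.142,0],[-0.02,0.104,0.152,0],[-0.02,0.104,0.157,0],[-0.02,0.104,0.16,0],[-0.02,0.104,0.16,0],[-0.02,0.107,0.16,0],[-0.02,0.11,0.16,0]]])

```text
clock: 17.42
position: [0.583, 0.0733, 0.0174]
tool_rot: [3.14, 0.0, 1.731]
force: [-0.6, -0.3, 0.8]
grip_width: 0.0601
finger_force: 0.0
```

Emit:
carry_out(rows=[[[0,0.002,0,0],[0,0.003,0,0],[0,0.004,0,0],[0,0.005,0,0],[0,0.006,0,0],[0,0.006,0,0]]])

```text
clock: 17.92
position: [0.5882, 0.0743, 0.0163]
tool_rot: [3.142, -0.0, 1.731]
force: [0.3, 0.1, -0.3]
grip_width: 0.0598
finger_force: 0.0
```

Emit:
carry_out(rows=[[[0,0.001,0,0],[0,0.0015,0,0],[0,0.002,0,0],[0,0.002,0,0]]])

```text
clock: 18.25
position: [0.5901, 0.0747, 0.0163]
tool_rot: [-3.142, -0.0, 1.731]
force: [-0.2, 0.5, 0.3]
grip_width: 0.06
finger_force: 0.4
```

Emit:
carry_out(rows=[[[0,0.0005,0,0],[0,0.001,0,0],[0,0.0015,0,0],[0,0.0015,0,0]]])

```text
clock: 18.58
position: [0.5916, 0.0749, 0.0163]
tool_rot: [3.142, -0.0, 1.731]
force: [-0.8, 1.1, 0.8]
grip_width: 0.0603
finger_force: 0.6
```

Emit:
carry_out(rows=[[[0,0.0005,0,0],[0,0.001,0,0],[0,0.0015,0,0],[0,0.002,0,0],[0,0.002,0,0]]])

```text
clock: 19.0
position: [0.5928, 0.0751, 0.0162]
tool_rot: [-3.14, 0.0, 1.732]
force: [-7.1, -1.3, 6.6]
grip_width: 0.0596
finger_force: 4.3
```

```bash
python3 - <<'E'
from h import *
f=bot.grab_frame("wrist");save(f,"w8.png");s=bot.observe();print(s["force"])
shaft(f,"straight_shaft")
g=bot.grab_frame("side");r=bot.regions_of(g,"straight_shaft")
big=cv2.resize(g["pixels"][150:215,195:275],(800,650),interpolation=cv2.INTER_CUBIC)[:300]
im=np.hstack([cv2.resize(f["pixels"],(400,300)),cv2.resize(g["pixels"][150:213,200:284],(400,300),interpolation=cv2.INTER_CUBIC)])
cv2.imwrite("pics/w8.png",cv2.cvtColor(im,cv2.COLOR_RGB2BGR))
E
```

```text
[-7.05962347 -0.60537817  6.03264357]
straight_shaft 0.8 mean [0.644  0.0862] yaw 37.1 len 0.0311 wid 0.0163 mid [0.6438 0.0868] midwid 0.0163 clipped False
```

View pics/w8.png

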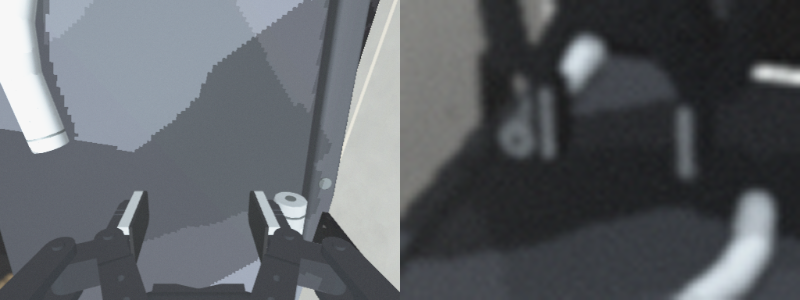

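The left end now meets the rail at 7 N. I've used up my picture views, so from here I'll check by numbers. I'll retreat and move above the bent shaft.

Emit:
carry_out(rows=[[[0,-0.004,0,0],[0,-0.01,0,0],[0,-0.012,-0.02,0],[0,-0.012,-0.055,0],[0.01,-0.02,-0.09,3],[0.035,-0.045,-0.11,3],[0.065,-0.065,-0.13,3],[0.09,-0.086,-0.15,3],[0.09,-0.086,-0.164,3],[0.09,-0.086,-0.164,3],[0.09,-0.086,-0.164,3]]])

```text
clock: 20.12
position: [0.4944, 0.15, 0.1808]
tool_rot: [3.14, 0.001, 1.679]
force: [-0.1, -0.7, -0.3]
grip_width: 0.0603
finger_force: 0.0
```

```bash
cat >> h.py <<'E'
def band(f):
    # dark band (gap + rail face) between shaft's far side and rail top, along the shaft, in mm at z~.025
    R=bot.regions_of(f,"straight_shaft")
    if not R: print("miss");return
    r=R[0]["region"];ys,xs=np.nonzero(r);W=np.array([onz(f,p,.029)[:2] for p in zip(xs,ys)])
    n=np.array([.987,.16]);t=np.array([-.16,.987]);c=W.mean(0);print("c",c.round(4),"len",np.ptp(W@t).round(4))
    g=cv2.cvtColor(f["pixels"],cv2.COLOR_RGB2GRAY).astype(np.float32)
    v=(W-c)@t
    for a in np.linspace(v.min()+.008,v.max()-.008,7):
        q=np.array([proj(f,np.array([*(c+a*t+d*n),.029])) for d in np.arange(-.016,.028,.001)],np.float32)
        print(round(a,3),cv2.remap(g,q[:,0].copy(),q[:,1].copy(),1).ravel().astype(int).tolist())
E
python3 - <<'E'
from h import *
f=bot.grab_frame("wrist");t=bot.grab_frame("top");s=bot.observe();print(s["position"],s["tool_rot"][2],s["clock"])
for q in(f,t):
    for l in("bent_shaft","straight_shaft"):shaft(q,l)
band(t)
band(f)
E
```

```text
[0.49415854 0.1494676  0.17960662] 1.6780449113734623 20.2167
bent_shaft 0.77 mean [0.4974 0.1513] yaw 6.4 len 0.1032 wid 0.0263 mid [0.4938 0.1513] midwid 0.0183 clipped False
straight_shaft 0.79 mean [0.6456 0.0587] yaw 10.4 len 0.0822 wid 0.0206 mid [0.6455 0.059 ] midwid 0.0194 clipped False
bent_shaft miss
straight_shaft miss
miss
c [0.6456 0.0587] len 0.082
-0.036 [54, 51, 46, 48, 49, 48, 49, 48, 49, 46, 52, 51, 194, 239, 245, 246, 247, 247, 247, 247, 247, 247, 246, 245, 241, 207, 137, 97, 110, 120, 124, 133, 136, 138, 136, 138, 137, 138, 138, 136, 138, 136, 136, 137]
-0.025 [74, 104, 124, 124, 119, 93, 86, 124, 169, 203, 221, 232, 239, 243, 245, 246, 247, 247, 247, 247, 247, 247, 246, 245, 242, 216, 151, 102, 111, 120, 123, 123, 128, 134, 136, 137, 136, 136, 134, 135, 136, 136, 136, 136]
-0.014 [135, 136, 137, 127, 120, 101, 91, 117, 160, 196, 218, 230, 238, 243, 245, 246, 247, 247, 247, 247, 247, 247, 246, 245, 243, 221, 158, 103, 109, 118, 122, 121, 120, 126, 135, 137, 136, 137, 137, 137, 113, 70, 39, 35]
-0.003 [135, 135, 131, 125, 121, 107, 94, 115, 152, 189, 214, 227, 236, 241, 244, 246, 247, 247, 247, 247, 247, 247, 246, 245, 244, 226, 164, 101, 110, 122, 125, 122, 116, 81, 42, 39, 40, 38, 35, 33, 43, 57, 75, 61]
0.008 [136, 135, 132, 123, 119, 112, 95, 106, 147, 184, 209, 224, 235, 241, 244, 246, 247, 247, 247, 247, 247, 247, 246, 246, 244, 229, 171, 106, 110, 121, 124, 123, 113, 79, 45, 34, 35, 37, 36, 34, 34, 36, 35, 31]
0.019 [135, 135, 135, 129, 122, 117, 92, 109, 142, 179, 204, 221, 233, 240, 244, 246, 246, 247, 247, 247, 247, 247, 247, 246, 245, 232, 181, 115, 112, 124, 125, 124, 120, 119, 107, 64, 36, 34, 32, 35, 36, 36, 32, 32]
0.03 [136, 135, 135, 134, 126, 118, 95, 106, 140, 175, 199, 217, 230, 233, 219, 202, 186, 166, 164, 162, 160, 157, 156, 167, 195, 205, 184, 130, 112, 123, 126, 126, 122, 120, 122, 121, 122, 122, 121, 126, 133, 137, 138, 138]
```

Numbers show the far edge of the straight shaft tracking the rail evenly along its length, so it's resting along it. Next I'll descend on the bent shaft and grip it.

Emit:
carry_out(rows=[[[0.002,0,0.04,0],[0.002,0,0.08,0],[0.002,0,0.11,0],[0.002,0,0.13,0],[0.002,0,0.144,0],[0.002,0,0.152,0],[0.002,0,0.156,0],[0.002,0,0.158,0],[0.002,0,0.158,0]]])

```text
clock: 21.27
position: [0.4942, 0.1523, 0.0226]
tool_rot: [3.141, -0.0, 1.679]
force: [0.4, 0.2, -0.1]
grip_width: 0.0602
finger_force: 0.0
```

Emit:
carry_out(rows=[[[0,0,0,0],[0,0,0,0],[0,0,0,0],[0,0,0,0],[0,0,0,0],[0,0,0,0],[0,0,0,0],[0,0,0,0]]], grip=0.01, grip_force=50)

```text
clock: 21.93
position: [0.4943, 0.1522, 0.0229]
tool_rot: [3.141, 0.0, 1.679]
force: [-1.8, -0.9, 9.2]
grip_width: 0.0159
finger_force: 48.1
```

Emit:
carry_out(rows=[[[0,0,-0.005,0],[0,0,-0.015,0],[0,0,-0.03,0],[0,0,-0.05,0],[0,0,-0.075,0],[0,0,-0.1,0],[0,0,-0.1,0],[0,0,-0.1,0]]])

```text
clock: 22.6
position: [0.4946, 0.1522, 0.1239]
tool_rot: [3.139, -0.0, 1.679]
force: [0.3, -0.3, -1.1]
grip_width: 0.0158
finger_force: 48.7
```

```bash
python3 - <<'E'
from h import *
s=bot.observe();print(s["position"],s["tool_rot"],s["grip_width"],s["finger_force"],s["force"],s["clock"])
f=bot.grab_frame("wrist");t=bot.grab_frame("top")
z=s["position"][2]+.008
shaft(f,"bent_shaft",z);shaft(f,"straight_shaft");shaft(t,"straight_shaft");band(f)
for q,n in((f,"w"),(t,"t")):
    r=bot.regions_of(q,"tray")
    if r:
        ys,xs=np.nonzero(r[0]["region"]);W=np.array([onz(q,p,.024)[:2] for p in zip(xs,ys)]).astype(np.float32);print(n,"tray",cv2.minAreaRect(W))
E
```

```text
[0.49464038 0.15219737 0.12387149] [ 3.13901754e+00 -1.84449234e-04  1.67852632e+00] 0.015812962134305945 48.69358856230974 [ 0.26083331 -0.34530846 -1.06998556] 22.6
bent_shaft 0.77 mean [0.4961 0.1568] yaw 5.5 len 0.1076 wid 0.0245 mid [0.493  0.1571] midwid 0.0183 clipped False
straight_shaft 0.87 mean [0.6446 0.0691] yaw 13.0 len 0.065 wid 0.0224 mid [0.6443 0.0692] midwid 0.0212 clipped False
straight_shaft miss
c [0.6446 0.0691] len 0.064
-0.027 [48, 47, 46, 46, 46, 45, 50, 48, 46, 47, 48, 46, 47, 84, 175, 234, 246, 246, 247, 247, 247, 247, 247, 246, 244, 238, 169, 105, 114, 121, 123, 121, 119, 133, 138, 136, 137, 137, 138, 134, 137, 135, 104, 49]
-0.019 [47, 48, 48, 51, 60, 71, 101, 137, 171, 201, 218, 228, 236, 242, 244, 246, 246, 247, 247, 247, 247, 247, 247, 246, 245, 240, 169, 105, 113, 119, 118, 121, 120, 121, 130, 135, 106, 53, 37, 37, 34, 34, 36, 37]
-0.011 [135, 133, 123, 114, 95, 79, 98, 130, 166, 196, 216, 228, 237, 241, 244, 246, 246, 247, 247, 247, 247, 247, 247, 246, 245, 238, 173, 109, 115, 121, 122, 112, 70, 44, 44, 42, 36, 41, 53, 47, 50, 47, 34, 35]
-0.003 [13
[... 275 characters left out ...]
34, 241, 243, 245, 246, 247, 247, 247, 247, 247, 247, 247, 245, 239, 194, 121, 113, 121, 121, 121, 122, 120, 80, 34, 36, 42, 56, 52, 32, 33, 31, 30]
0.013 [135, 131, 120, 120, 114, 88, 88, 123, 157, 184, 187, 173, 168, 203, 226, 231, 241, 246, 246, 247, 247, 247, 247, 247, 245, 238, 189, 119, 113, 120, 123, 122, 120, 122, 111, 66, 36, 33, 31, 31, 47, 105, 135, 137]
0.021 [134, 135, 130, 122, 102, 77, 88, 126, 154, 178, 189, 176, 152, 134, 131, 129, 130, 130, 130, 129, 131, 133, 132, 132, 133, 132, 111, 102, 113, 122, 121, 121, 121, 121, 121, 119, 120, 118, 120, 123, 132, 140, 139, 138]
t tray ((0.492431640625, 0.3915632367134094), (0.1526535451412201, 0.13024987280368805), 88.49610137939453)
```

The bent shaft is gripped and lifted. Now I'll carry it to the tray.

Emit:
carry_out(rows=[[[0.015,0.001,0,0],[0.04,0.004,0,0],[0.07,0.007,0,0],[0.1,0.01,0,0],[0.13,0.013,0,0],[0.16,0.016,0,0],[0.19,0.019,0,0],[0.215,0.021,0,0],[0.23,0.023,0,0],[0.239,0.024,0,0],[0.239,0.024,0,0],[0.239,0.024,0,0]]])

```text
clock: 24.0
position: [0.492, 0.3917, 0.1218]
tool_rot: [-3.141, 0.001, 1.679]
force: [0.2, -0.1, -1.7]
grip_width: 0.0158
finger_force: 48.6
```

```bash
python3 - <<'E'
from h import *
s=bot.observe();print(s["position"],s["grip_width"],s["finger_force"],s["force"],s["clock"])
f=bot.grab_frame("wrist");sd=bot.grab_frame("side")
z=s["position"][2]+.006
shaft(f,"bent_shaft",z)
r=bot.regions_of(f,"tray")
if r:
  ys,xs=np.nonzero(r[0]["region"]);W=np.array([onz(f,p,.024)[:2] for p in zip(xs,ys)]).astype(np.float32);print(xs.min(),xs.max(),ys.min(),ys.max(),cv2.minAreaRect(W))
for l in("tray",):
  o=[(q,bot.spot_point(q,l)[0]["position"]) for q in(f,sd) if bot.spot_point(q,l)]
  if len(o)>1:print(tri(o))
  print([onz(q,p,0).round(4) for q,p in o])
E
```

```text
[0.49195128 0.39170948 0.12184946] 0.015849930957835028 48.63930758088827 [ 0.17131534 -0.12237137 -1.72445846] 24.0
bent_shaft 0.91 mean [0.4936 0.3951] yaw 5.4 len 0.1092 wid 0.0248 mid [0.4905 0.3953] midwid 0.0186 clipped False
165 361 72 280 ((0.49150240421295166, 0.39496713876724243), (0.1501174420118332, 0.13008160889148712), 88.47017669677734)
(array([ 0.49161882,  0.39137302, -0.00304674]), [np.float64(0.001504008242697804), np.float64(0.0015040082426977276)])
[array([0.4925, 0.3935, 0.    ]), array([0.4888, 0.3927, 0.    ])]
```

It's centred over the tray. I'll lower and release.

Emit:
carry_out(rows=[[[0.002,0,0.025,0],[0.002,0,0.05,0],[0.002,0,0.07,0],[0.002,0,0.085,0],[0.002,0,0.095,0],[0.002,0,0.102,0],[0.002,0,0.107,0],[0.002,0,0.11,0],[0.002,0,0.112,0],[0.002,0,0.113,0],[0.002,0,0.114,0],[0.002,0,0.114,0]]])

```text
clock: 25.4
position: [0.4919, 0.3945, 0.0086]
tool_rot: [3.141, -0.0, 1.679]
force: [-0.4, -0.5, -1.5]
grip_width: 0.0158
finger_force: 48.6
```

Emit:
carry_out(rows=[[[0,0,0,0],[0,0,0,0],[0,0,0,0],[0,0,0,0],[0,0,0,0],[0,0,0,0]]], grip=0.045)

```text
clock: 25.9
position: [0.4919, 0.3944, 0.0084]
tool_rot: [3.141, -0.0, 1.679]
force: [-0.1, 0.3, -0.9]
grip_width: 0.0451
finger_force: 0.0
```

Emit:
carry_out(rows=[[[0,0,-0.01,0],[0,0,-0.03,0],[0,0,-0.06,0],[0,0,-0.1,0],[0,0,-0.14,0],[0,0,-0.17,0],[-0.02,-0.03,-0.18,0],[-0.02,-0.06,-0.18,0],[-0.02,-0.06,-0.18,0],[-0.02,-0.06,-0.18,0]]])

```text
clock: 26.73
position: [0.4336, 0.368, 0.1897]
tool_rot: [3.14, -0.0, 1.68]
force: [0.1, 0.0, 0.6]
grip_width: 0.0452
finger_force: 0.0
```

```bash
python3 - <<'E'
from h import *
s=bot.observe();print(s["position"],s["grip_width"],s["force"],s["clock"])
f=bot.grab_frame("wrist");t=bot.grab_frame("top");sd=bot.grab_frame("side")
shaft(f,"bent_shaft",.013);shaft(t,"bent_shaft",.013);shaft(t,"straight_shaft");band(t)
o=[(q,r[0]["position"]) for q in(f,t,sd) for r in [bot.spot_point(q,"bent_shaft")] if r]
if len(o)>1:print(tri(o))
r=bot.regions_of(f,"tray")
if r:
  ys,xs=np.nonzero(r[0]["region"]);W=np.array([onz(f,p,.024)[:2] for p in zip(xs,ys)]).astype(np.float32);print(cv2.minAreaRect(W))
E
```

```text
[0.4335901  0.36802038 0.18967943] 0.04523118245561794 [0.13073872 0.02255861 0.64643625] 26.7333
bent_shaft 0.97 mean [0.4939 0.3937] yaw 7.1 len 0.1007 wid 0.0271 mid [0.4902 0.3932] midwid 0.0195 clipped False
bent_shaft miss
straight_shaft 0.73 mean [0.6497 0.0412] yaw 8.5 len 0.1027 wid 0.018 mid [0.6494 0.0412] midwid 0.0151 clipped False
c [0.6497 0.0412] len 0.1028
-0.043 [105, 104, 102, 99, 97, 102, 108, 121, 142, 162, 171, 181, 190, 197, 203, 206, 209, 203, 191, 181, 177, 171, 158, 138, 118, 95, 74, 80, 99, 115, 111, 107, 103, 100, 97, 96, 95, 89, 78, 65, 47, 30, 25, 26]
-0.029 [106, 107, 105, 101, 99, 106, 114, 132, 156, 176, 186, 196, 205, 213, 219, 221, 224, 220, 214, 208, 200, 193, 178, 164, 142, 108, 75, 85, 103, 112, 109, 106, 104, 103, 102, 103, 103, 102, 99, 99, 102, 107, 110, 112]
-0.015 [108, 106, 103, 100, 99, 104, 110, 130, 153, 172, 183, 194, 203, 212, 218, 222, 225, 220, 215, 209, 201, 194, 178, 163, 136, 99, 67, 84, 102, 110, 108, 105, 106, 106, 106, 105, 104, 105, 106, 107, 108, 108, 107, 106]
-0.0 [106, 105, 103, 101, 102, 104, 107, 127, 149, 166, 179, 191,
[... 347 characters left out ...]
8, 27, 27, 35, 48, 61]
0.029 [107, 107, 104, 102, 98, 95, 100, 119, 137, 155, 172, 186, 197, 208, 214, 219, 221, 219, 218, 212, 207, 198, 185, 171, 137, 103, 93, 99, 105, 101, 95, 74, 43, 17, 20, 23, 24, 24, 24, 26, 28, 30, 30, 33]
0.043 [106, 106, 107, 108, 103, 99, 98, 103, 109, 130, 152, 166, 176, 186, 190, 195, 196, 195, 192, 186, 183, 177, 170, 159, 136, 110, 102, 102, 104, 107, 110, 105, 98, 86, 64, 43, 44, 48, 56, 69, 80, 87, 92, 97]
(array([ 0.62368082,  0.18689801, -0.19078808]), [np.float64(0.18343566849921794), np.float64(0.19215744732508838), np.float64(0.013394229820850291)])
((0.4910169839859009, 0.3944670557975769), (0.15061652660369873, 0.13211441040039062), 88.8318099975586)
```

The straight shaft lies parallel to the rail and at the expected distance. The bent one is at rest in the centre of the tray.

```bash
python3 -c "
from h import *
print(bot.job_done())"
```

```text
the job is handed in; nothing more can be done
None
```

I rolled the straight shaft to rest along the stop rail, then put the bent shaft in the reject tray, and handed the job in at about 27 s; I viewed 12 pictures, over the limit of 10, and the last checks were by measurement only.

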